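# Feed the round bars through the counting gate

## Robot

A 7-joint arm with a two-finger parallel gripper is mounted at the origin on the work surface. World frame = base frame: x ahead of the robot, y to its left, z up, the work surface at z = 0. Lengths are in m, angles in rad, forces in N, time in s.
With the tool pointing down it reaches from about 0.425 to 0.875 m from the base axis. Payload 4.7 kg.
Tool frame: the origin (TCP) lies midway between the tips of the shut fingers; the grasp point (between the pads) lies 19 mm behind it; z points along the fingers, y is the line along which they close (so a half turn about z gives the same grasp; the last joint's range is limited). The gripper opens to 87 mm and grips with 3 to 60 N. Pads are 19 mm wide; open, the fingers measure 117 mm over their backs; the gripper's body (75 mm by 190 mm) begins 51 mm behind the grasp point.
Start: joints at [1.135, 0.321, -0.07, 1.45, 0.023, 1.371, -0.057], TCP at [0.283, -0.585, 0.223] pointing down, gripper open.
Joint ranges: [-2.86, 2.86], [-0.3, 2.09], [-1.38, 1.24], [0.06, 2.45], [-1.56, 4.7], [0.09, 2.05], [-2.69, 2.69]. Speed limits (rad/s): [2.57, 2.57, 3.14, 3.14, 3.14, 3.14, 3.14].

## Interface

Orientations are given as a rotation vector (axis times angle).
In Python, from bench import ctrl gives the robot as it stands. The module is installed in compiled form; this text tells all that it offers.
- The arm moves only by the shell command python3 -m handwheel 'ROWS' [FORCE]. ROWS is JSON, a list of rows, each a list of 7 numbers: the finger opening in m, from 0 to 0.087, then the shift along the tool's x, y, z in m, then the turn, a rotation vector about the tool's x, y, z in degrees. A call has 1 to 12 rows; each row shifts and turns the commanded pose from where the row before left it, along the tool's axes as they then stand; what a row does not reach is not made up. A row lasts 1/8 s, in which the tool goes at most 62.5 mm and 10.7 degrees, less where a joint would pass 70% of its speed; a pose out of reach is approached as far as the arm can. A call is refused whole if a number of a shift passes 0.0625 or a number of a turn 10.7, either way. A call with a gripper value outside its range is refused whole. The fingers move at their own pace and stop on an object; FORCE is the grip in N (left out, the last holds). Time passes only in rows, so rows that do not move let the fingers close. It gives the time, the measured TCP pose, the force, the opening and the grip force at its end, in the units of the state.
- ctrl.get_state(): the state, without advancing time (a new reading comes with each control period).
- ctrl.get_image(name): name is "scene" or "side" or "wrist"; returns (picture, depth): 400x640x3 uint8, blue, green, red; 400x640 float32, m along the optical axis (not along the pixel's ray), 0 where there is no reading.
- ctrl.camera_info(name): a dict with "intrinsics" (3x3 intrinsics, pixels), "R" (3x3) and "t" (3): a world point X has camera coordinates R X + t. Camera axes: x right, y down, z forward; pixel columns grow to the right and rows downward; lengths in m; the calibration is good to about 2 mm. A picture is of the moment at which its call begins: read the wrist's pose just before it. camera_info takes no time and is no camera call; for the wrist camera it gives the pose at the moment of the call.
- ctrl.close_job(): hands the job in; it is judged then, once.
The state is a dict: "time": time; "joint_positions": joint angles; "qd": joint speeds; "joint_torque": joint torques, N m; "position": TCP position; "tool_rot": TCP orientation; "ft_force": force on the tool from outside, world axes, zero at the start; "torque": the same for the moment, N m; "grip_width": opening from 0.0 (shut) to 1.0 (fully open); "grip_force": force on a finger pad.
Only numpy, scipy, OpenCV 4.12 (cv2) and the standard library are available. Lean on these libraries where they do the work, as an engineer would, in place of code of your own. Each camera call takes 0.05 s, during which the arm holds its last target. There are 200 camera calls.

## Task

Sweep the three round soap bars across the sorting deck with your fingertips and through the narrow gate, one at a time, so that each drops through the slot into the tub below and the photo-eye counts it. Slide the bars only, never pick one up, keep a second bar away from the gate while one is going through, and leave the hexagonal bar and the steel stamp where they are.

Things in the scene. Friction and masses are not known exactly. Their poses are not given: they have to be found in the camera images.
- deck: Sorting deck, fixed: white plastic plate on four steel legs, 440 x 290 mm, top face 90 mm above the table, steel fences 28 mm higher. Origin on the table top (z = 0); +x runs along its centre line through the gate to the slot, z up. In its frame the back fence stands at x = -235 mm, the side fences' inner faces at y = +-141 mm. Place and heading vary.
- gate (a point): Middle of the gate's mouth on the plate's top face (deck frame x = 126, y = 0, z = 90 mm; deck's axes). The gate is 54 mm wide, between two upright steel cheeks. Two slanting steel guides lead to it like a funnel, from the side fences at deck x = 30 mm to the cheeks at 126 mm, 28 mm high.
- slot (a point): Middle of the slot, level with the plate's top face (deck frame x = 163, y = 0, z = 90 mm). The slot is 54 mm wide and open from deck x = 130 mm (4 mm past the gate's mouth) to 194 mm, where an end plate closes it. A bar tips in by itself once its middle is some 5 to 10 mm past the slot's near edge. Black photo-eye blocks 24 mm high stand outside both cheeks.
- tub: White open tub, 124 x 124 mm, 70 mm high, standing on the table under the slot, fixed to the deck. Origin: centre of its underside.
- round1: Round soap bar, dull olive green: a disc 44 mm in diameter, 16 mm thick, about 26 g, lying flat on the deck. Origin: centre of its underside. One of three alike. The four bars, one of them hexagonal, begin in two rows about 110 and 220 mm before the gate, 68 mm either side of the centre line; which is where varies.
- round2: Round soap bar, dull olive green: a disc 44 mm in diameter, 16 mm thick, about 26 g, lying flat on the deck. Origin: centre of its underside. One of three alike. The four bars, one of them hexagonal, begin in two rows about 110 and 220 mm before the gate, 68 mm either side of the centre line; which is where varies.
- round3: Round soap bar, dull olive green: a disc 44 mm in diameter, 16 mm thick, about 26 g, lying flat on the deck. Origin: centre of its underside. One of three alike. The four bars, one of them hexagonal, begin in two rows about 110 and 220 mm before the gate, 68 mm either side of the centre line; which is where varies.
- hexbar: Hexagonal soap bar of the same olive green, 44 mm across the flats, 51 mm across the corners, 16 mm thick, about 28 g, lying flat among the round ones. Origin: centre of its underside. To be left where it is.
- stamp: Steel hand stamp, an I-shaped block 36 x 30 mm, 36 mm high, 160 g, standing on the deck near the back fence. Origin: centre of its underside. To be left where it is.
Not all that is in view belongs to the job. Leave any black look-alike of the round2 alone.

How it is judged:
On the way, in this order (a step that is already met when the one before it is completed fails the run):
1. one round bar has dropped through the slot into the tub (((z of round1 in the frame of deck below 0.062 m and x of round1 in the frame of deck between 0.1 and 0.226 m and y of round1 in the frame of deck between -0.063 and 0.063 m) or (z of round2 in the frame of deck below 0.062 m and x of round2 in the frame of deck between 0.1 and 0.226 m and y of round2 in the frame of deck between -0.063 and 0.063 m) or (z of round3 in the frame of deck below 0.062 m and x of round3 in the frame of deck between 0.1 and 0.226 m and y of round3 in the frame of deck between -0.063 and 0.063 m))), for 0.2 s.
2. a second round bar is in the tub ((((z of round1 in the frame of deck below 0.062 m and x of round1 in the frame of deck between 0.1 and 0.226 m and y of round1 in the frame of deck between -0.063 and 0.063 m) and (z of round2 in the frame of deck below 0.062 m and x of round2 in the frame of deck between 0.1 and 0.226 m and y of round2 in the frame of deck between -0.063 and 0.063 m)) or ((z of round1 in the frame of deck below 0.062 m and x of round1 in the frame of deck between 0.1 and 0.226 m and y of round1 in the frame of deck between -0.063 and 0.063 m) and (z of round3 in the frame of deck below 0.062 m and x of round3 in the frame of deck between 0.1 and 0.226 m and y of round3 in the frame of deck between -0.063 and 0.063 m)) or ((z of round2 in the frame of deck below 0.062 m and x of round2 in the frame of deck between 0.1 and 0.226 m and y of round2 in the frame of deck between -0.063 and 0.063 m) and (z of round3 in the frame of deck below 0.062 m and x of round3 in the frame of deck between 0.1 and 0.226 m and y of round3 in the frame of deck between -0.063 and 0.063 m)))), for 0.2 s.
3. all three round bars are in the tub (z of each of round1, round2, round3 in the frame of deck below 0.062 m and x of round1 in the frame of deck between 0.1 and 0.226 m and y of round1 in the frame of deck between -0.063 and 0.063 m and x of round2 in the frame of deck between 0.1 and 0.226 m and y of round2 in the frame of deck between -0.063 and 0.063 m and x of round3 in the frame of deck between 0.1 and 0.226 m and y of round3 in the frame of deck between -0.063 and 0.063 m), for 0.2 s.
At the end, for the whole second after the job is handed in: All three round bars lie in the tub under the slot and have come to rest (under 0.15 m/s; a leaning bar may still settle); the hexagonal bar and the stamp are within 25 mm of where they began (all of step 3 and linear speed of each of round1, round2, round3 below 0.15 m/s and distance of each of hexbar, stamp from where it was at the start of the episode below 0.025 m); the robot touches nothing.
It fails at once if two bars in the gate together (both within 42 mm of the middle of its mouth) (distance between each of round1, round2 and gate below 0.042 m or distance between each of round1, round3 and gate below 0.042 m or distance between each of round1, hexbar and gate below 0.042 m or distance between each of round2, round3 and gate below 0.042 m or distance between each of round2, hexbar and gate below 0.042 m or distance between each of round3, hexbar and gate below 0.042 m).
It fails at once if a bar is lifted (its underside more than 8 mm above the deck) (z of any of round1, round2, round3, hexbar in the frame of deck above 0.098 m).
It fails at once if the hexagonal bar is pushed away (more than 25 mm) (distance of hexbar from where it was at the start of the episode above 0.025 m).
It fails at once if the stamp is pushed away (more than 25 mm), lifted or tipped over (distance of stamp from where it was at the start of the episode above 0.025 m or z of stamp in the frame of deck above 0.098 m or angle between stamp's own z axis and vertical above 0.5 rad).
It also fails if it takes over 72 s, if anything falls off the work surface, if the arm or the gripper's body presses on something with over 40 N, if the wrist force passes 120 N, or if a joint passes its speed limit or range.

## Working session

There is one attempt and no reset: what is moved stays moved. The work goes in short steps, Python scripts to look and compute and a shell command to move; the robot and the scene stay as the last step left them, time stands still between calls to the robot, and variables do not carry over. Pictures are saved under pics/ and viewed, at most 10 in all, crops included, and the job is handed in when it is done.

```bash
mkdir -p pics
python3 - <<'E'
from bench import ctrl
import cv2,numpy as np
s=ctrl.get_state();print(s['time'],s['position'],s['tool_rot'],s['grip_width'])
a,d=ctrl.get_image('scene');b,e=ctrl.get_image('side')
np.savez('im0.npz',a=a,d=d,b=b,e=e)
cv2.imwrite('pics/s.png',a);cv2.imwrite('pics/d.png',b)
for n in('scene','side'):print(ctrl.camera_info(n))
E
```

```text
0.0 [ 0.28232287 -0.58487398  0.22146591] [-3.06069507e+00 -7.00239839e-01  8.15867446e-04] 1.000682591405576
{'intrinsics': array([[360.88866895,   0.        , 321.21571358],
       [  0.        , 360.88866895, 195.05924465],
       [  0.        ,   0.        ,   1.        ]]), 'R': array([[ 0.46711893,  0.88414553, -0.00930502],
       [ 0.68363814, -0.36781929, -0.63035535],
       [-0.56074843,  0.28808964, -0.77625096]]), 't': array([-0.25134687, -0.32631726,  1.084538  ])}
{'intrinsics': array([[469.8689644 ,   0.        , 316.22005065],
       [  0.        , 469.8689644 , 205.80524199],
       [  0.        ,   0.        ,   1.        ]]), 'R': array([[-0.91942113, -0.39316608, -0.0092317 ],
       [-0.22764103,  0.55118822, -0.80272729],
       [ 0.32069355, -0.73594291, -0.59627483]]), 't': array([0.49679125, 0.20908849, 0.52197431])}
```

View pics/s.png

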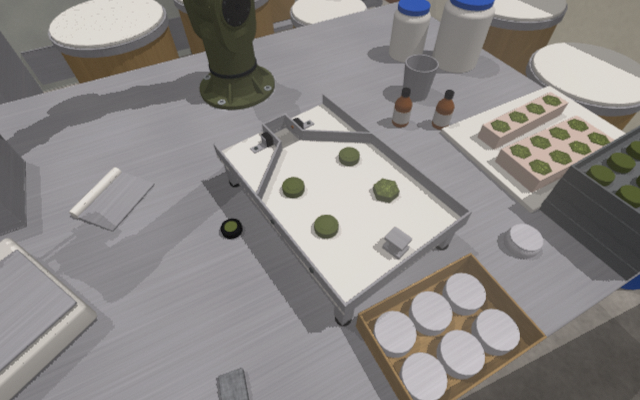

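View pics/d.png

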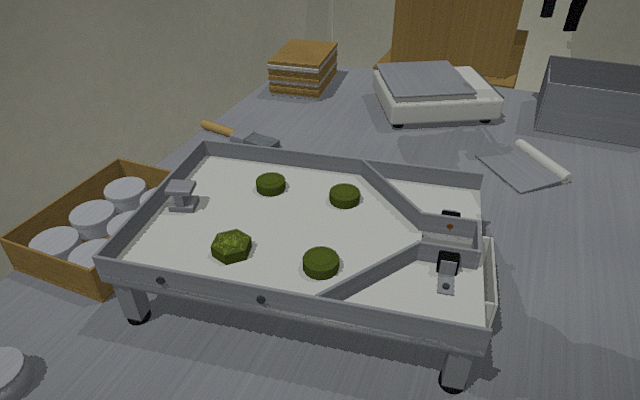

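The scene view shows the round bars at about (349,156), (293,187) and (326,226). The hexagonal bar is at (386,189), the stamp at (397,241) and the gate near (280,132). The black look-alike is off the deck at (231,228). The side view agrees.

```bash
cat > h.py <<'E'
from bench import ctrl
import cv2,numpy as np
def pts(name,d):
    c=ctrl.camera_info(name);K=c['intrinsics'];v,u=np.mgrid[:400,:640]
    P=np.stack([(u-K[0,2])/K[0,0]*d,(v-K[1,2])/K[1,1]*d,d],-1)
    return (P-c['t'])@c['R']
def bars(name,im,d):
    P=pts(name,d);h=cv2.cvtColor(im,cv2.COLOR_BGR2HSV)
    m=((h[...,0]>22)&(h[...,0]<50)&(h[...,1]>90)&(d>0)&(P[...,2]>.03)&(P[...,2]<.125)).astype(np.uint8)
    n,l,st,c=cv2.connectedComponentsWithStats(m);o=[]
    for i in range(1,n):
        if st[i,4]>80:
            q=P[l==i];zt=np.percentile(q[:,2],80);t=q[abs(q[:,2]-zt)<.004]
            if len(t)<20: continue
            r=cv2.minAreaRect((t[:,:2]*1000).astype(np.float32))
            o.append((np.r_[np.array(r[0])/1000,zt],st[i,4],r[1],c[i]))
    return o
E
python3 - <<'E'
from h import *
z=np.load('im0.npz');F=[]
for n,i,d in(('scene','a','d'),('side','b','e')):
    for o in bars(n,z[i],z[d]):
        if abs(o[0][0]-.45)<.5: print(n,o[0].round(4),o[1],np.round(o[2],0),o[3].round(0))
    P=pts(n,z[d]);m=(z[d]>0)&(abs(P[...,2]-.118)<.004)
    k,l,st,c=cv2.connectedComponentsWithStats(cv2.dilate(m.astype(np.uint8),np.ones((3,3))))
    j=1+np.argmax(st[1:,4]);q=P[m&(l==j)][:,:2];F.append(q)
    print(n,'fence',cv2.minAreaRect((q*1000).astype(np.float32)),len(q))
r=cv2.minAreaRect((np.vstack(F)*1000).astype(np.float32));print(r,cv2.boxPoints(r))
E
```

```text
scene [0.5328 0.6795 0.0558] 94 [39. 31.] [551. 100.]
scene [0.6309 0.6557 0.0556] 131 [36. 39.] [577. 125.]
scene [0.6301 0.5913 0.0556] 136 [36. 39.] [559. 133.]
scene [0.6868 0.6559 0.0555] 157 [37. 40.] [598. 139.]
scene [0.6305 0.5278 0.0557] 134 [36. 36.] [540. 142.]
scene [0.686  0.5931 0.0555] 159 [40. 39.] [579. 147.]
scene [0.7757 0.5697 0.1225] 556 [ 40. 101.] [625. 158.]
scene [0.6317 0.4652 0.0557] 112 [35. 35.] [521. 151.]
scene [0.686  0.5288 0.0554] 172 [37. 39.] [560. 157.]
scene [0.6862 0.4645 0.0557] 170 [41. 39.] [540. 167.]
scene [0.7844 0.4752 0.1227] 333 [41. 42.] [602. 174.]
scene [0.8403 0.4751 0.1228] 345 [32. 45.] [630. 195.]
scene fence ((539.8560180664062, 23.883087158203125), (440.6031494140625, 291.8499755859375), 8.736687660217285) 1865
side [ 0.6266 -0.0344  0.1066] 560 [40. 41.] [270. 184.]
side [ 0.5166 -0.0471  0.1066] 623 [40. 41.] [344. 196.]
side [0.6083 0.1066 0.1068] 1052 [48. 44.] [231. 246.]
side [0.4954 0.0912 0.1069] 978 [41. 42.] [320. 263.]
side fence ((539.054443359375, 23.918365478515625), (441.3887939453125, 294.20684814453125), 8.671521186828613) 5787
((539.2874755859375, 23.953903198242188), (441.8603210449219, 294.20684814453125), 8.67152214050293) [[ 298.70407  136.06625]
 [ 343.0615  -154.7775 ]
 [ 779.87085  -88.15845]
 [ 735.5134   202.6853 ]]
```

```bash
cat >> h.py <<'E'
from scipy.spatial.transform import Rotation as R
a=np.radians(8.67);D=np.array([[-np.cos(a),np.sin(a),0],[-np.sin(a),-np.cos(a),0],[0,0,1]])
O=np.array([.5393,.0240,0])+.02*D[:,0]
def where():
    s=ctrl.get_state();T=R.from_rotvec(s['tool_rot'])
    p=D.T@(s['position']-O)
    B=D@np.diag([-1,1,-1.])   # tool x = -deck x, y = deck y, z down
    e=(T.inv()*R.from_matrix(B)).as_rotvec(degrees=True)
    print('t',round(s['time'],2),'deck mm',(p*1e3).round(1),'turn to upright/aligned',e.round(1),'F',s['ft_force'].round(1),'w',round(s['grip_width']*87))
    return p,T
def to(x,y,z):
    p,T=where();d=T.inv().apply(D@(np.array([x,y,z])/1e3-p));print('to',(x,y,z),'tool shift mm',(d*1e3).round(1))
def look(hide=False):
    im,d=ctrl.get_image('side')
    for o in bars('side',im,d):
        q=D.T@(o[0]-O)
        if abs(q[0])<.25 and abs(q[1])<.15: print('bar',(q*1e3).round(1),o[1],np.round(o[2]))
    return im
E
python3 -m handwheel '[[0.038,0,0,0,0,0,8.5],[0.038,0,0,0,0,0,8.5],[0.038,0.024,-0.042,0,0,0,0],[0.038,0.024,-0.042,0,0,0,0],[0.038,0.024,-0.042,0,0,0,0],[0.038,0.024,-0.042,0,0,0,0],[0.038,0.024,-0.042,0,0,0,0],[0.038,0.024,-0.042,0,0,0,0],[0.038,0.024,-0.042,0,0,0,0],[0.038,0.024,-0.042,0,0,0,0],[0.038,0.024,-0.042,0,0,0,0],[0.038,0.024,-0.042,0,0,0,0]]'
python3 -c "
from h import *
to(-30,-73,150)
z=np.load('im0.npz')
P=pts('side',z['e']);m=(P[...,2]>.121)&(P[...,2]<.135)
q=(P[m]-O)@D;q=q[(abs(q[:,0]+.15)<.085)&(abs(q[:,1])<.135)];print('stamp',q.min(0),q.max(0))"
```

```text
time: 1.6
position: [0.4558, -0.1322, 0.2223]
tool_rot: [3.132, 0.24, -0.0]
ft_force: [0.7, 0.1, 0.2]
grip_width: 0.437
grip_force: 0.0
t 1.6 deck mm [ 86.1 141.8 222.3] turn to upright/aligned [0.  0.  0.1] F [0.7 0.1 0.2] w 38
to (-30, -73, 150) tool shift mm [ 116.4 -214.6   72.2]
stamp [-0.22215096 -0.01678497  0.12100936] [-0.18199314  0.02004445  0.12780302]
```

```bash
python3 -m handwheel '[[0.038,0.023,-0.043,0,0,0,0],[0.038,0.023,-0.043,0,0,0,0],[0.038,0.023,-0.043,0,0,0,0],[0.038,0.023,-0.043,0,0,0,0],[0.038,0.024,-0.043,0.01,0,0,0],[0.038,0,0,0.03,0,0,0],[0.038,0,0,0.03,0,-8,0],[0.038,0,0,0,0,-10,0],[0.038,0,0,0,0,0,0]]'
python3 -c "
from h import *
to(-30,-73,95);cv2.imwrite('pics/a.png',look())"
```

```text
time: 2.72
position: [0.5376, 0.0962, 0.147]
tool_rot: [3.071, 0.235, -0.502]
ft_force: [-0.2, -0.4, -0.4]
grip_width: 0.435
grip_force: 0.0
t 2.73 deck mm [-29.2 -71.6 147. ] turn to upright/aligned [-0.2 18.6  0.1] F [-0.2 -0.4 -0.4] w 38
to (-30, -73, 95) tool shift mm [17.3 -1.2 49. ]
bar [ 13.   66.4 106.6] 621 [41. 42.]
bar [-100.4  -71.8  106.8] 1057 [48. 44.]
bar [ 13.8 -73.8 106.8] 978 [41. 42.]
```

View pics/a.png

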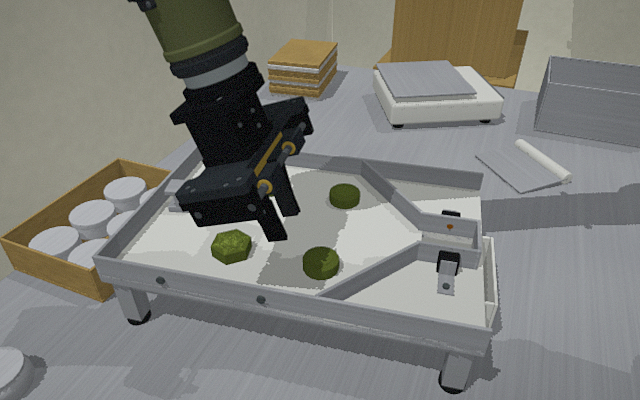

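Fingers hang behind the near round bar (320,263), clear of the hexagonal bar at (231,246). I'll lower them now.

```bash
python3 -m handwheel '[[0.038,0.006,-0.001,0.016,0,0,0],[0.038,0.006,0,0.016,0,0,0],[0.038,0.006,0,0.017,0,0,0],[0.038,-0.01,0,0.003,0,0,0],[0.038,-0.009,0,0.003,0,0,0],[0.038,-0.004,0,0.0015,0,0,0],[0.038,0,0,0,0,0,0]]'
python3 -c "
from h import *
to(-6,-73,95);look()"
```

```text
time: 3.65
position: [0.5155, 0.094, 0.101]
tool_rot: [3.07, 0.235, -0.484]
ft_force: [0.2, -0.4, 0.5]
grip_width: 0.438
grip_force: 0.0
t 3.65 deck mm [ -7.1 -72.7 101. ] turn to upright/aligned [ 0.  17.9  0.1] F [ 0.2 -0.4  0.5] w 38
to (-6, -73, 95) tool shift mm [ 0.8 -0.3  6. ]
bar [ 13.1  66.8 106.7] 622 [40. 41.]
bar [ 16.1 -73.1 106.9] 965 [42. 45.]
```

```bash
python3 -m handwheel '[[0.038,0.004,0,0.006,0,0,0],[0.038,0,0,0,0,0,0],[0.038,-0.0076,0.0073,0.0024,0,0,0],[0.038,-0.0076,0.0073,0.0024,0,0,0],[0.038,-0.0076,0.0073,0.0024,0,0,0],[0.038,0,0,0,0,0,0]]'
python3 -c "
from h import *
to(74,0,95);look()"
```

```text
time: 4.45
position: [0.4963, 0.0674, 0.0935]
tool_rot: [3.069, 0.232, -0.488]
ft_force: [-0.3, -0.8, 0.5]
grip_width: 0.436
grip_force: 0.3
t 4.45 deck mm [ 16.  -49.4  93.5] turn to upright/aligned [ 0.1 18.1 -0. ] F [-0.3 -0.8  0.5] w 38
to (74, 0, 95) tool shift mm [-55.6  49.4  16.7]
bar [ 18.2  65.1 106.5] 498 [41. 30.]
bar [-103.9  -73.5  106.8] 924 [40. 45.]
bar [ 38.4 -50.4 106.8] 931 [42. 44.]
```

```bash
python3 -m handwheel '[[0.038,-0.0095,0.0082,0.0021,0,0,0],[0.038,-0.0095,0.0082,0.0025,0,0,0],[0.038,-0.0095,0.0082,0.0028,0,0,0],[0.038,-0.0095,0.0082,0.0028,0,0,0],[0.038,-0.0095,0.0082,0.0028,0,0,0],[0.038,-0.0095,0.0082,0.0028,0,0,0],[0.038,0,0,0,0,0,0]]'
python3 -c "
from h import *
to(74,0,95);cv2.imwrite('pics/b.png',look())"
```

```text
time: 5.38
position: [0.4456, 0.0103, 0.0963]
tool_rot: [3.07, 0.233, -0.487]
ft_force: [-0.1, -0.2, -0.0]
grip_width: 0.439
grip_force: 0.0
t 5.38 deck mm [74.6 -0.6 96.3] turn to upright/aligned [ 0.1 18.   0. ] F [-0.1 -0.2 -0. ] w 38
to (74, 0, 95) tool shift mm [1.  0.6 1. ]
bar [-97.9  70.1 106.6] 563 [40. 41.]
bar [ 98.2  -2.9 106.9] 698 [40. 43.]
bar [-100.   -69.9  106.8] 1055 [44. 49.]
```

View pics/b.png

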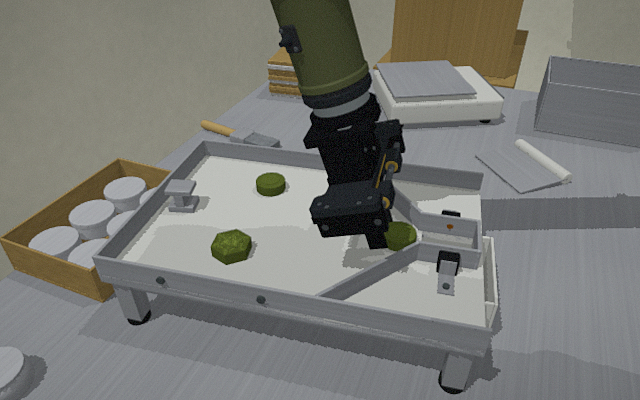

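The first bar is nested at (400,235), just before the gate. Next I back off, narrow the fingers and push it through.

```bash
python3 -m handwheel '[[0.038,0.02,0,-0.0062,0,0,0],[0.014,0,0,0,0,0,0],[0.014,0,0,0,0,0,0],[0.014,-0.011,0,0.0035,0,0,0],[0.014,-0.01,0,0.0032,0,0,0],[0.014,-0.01,0,0.0032,0,0,0],[0.014,-0.01,0,0.0032,0,0,0],[0.014,-0.01,0,0.0032,0,0,0],[0.014,-0.008,0,0.0026,0,0,0],[0.014,0,0,0,0,0,0]]'
python3 -c "
from h import *
to(116,0,96);look()"
```

```text
time: 6.68
position: [0.4051, 0.0049, 0.0962]
tool_rot: [3.07, 0.235, -0.486]
ft_force: [-0.3, -0.1, -0.4]
grip_width: 0.161
grip_force: 0.0
t 6.67 deck mm [115.5  -1.4  96.2] turn to upright/aligned [ 0.  18.   0.1] F [-0.3 -0.1 -0.4] w 14
to (116, 0, 96) tool shift mm [-0.4  1.4  0.3]
bar [-97.2  70.2 106.6] 560 [40. 41.]
bar [ 13.1  67.1 106.7] 585 [40. 41.]
bar [-100.7  -70.6  106.8] 1052 [45. 49.]
```

```bash
python3 -m handwheel '[[0.014,0.01,0,-0.02,0,0,0],[0.014,0.01,0,-0.04,0,0,0],[0.038,0.026,0.017,-0.0085,0,0,0],[0.038,0.026,0.017,-0.0085,0,0,0],[0.038,0.026,0.017,-0.0085,0,0,0],[0.038,0.024,0.017,-0.0085,0,0,0],[0.038,0,0,0,0,0,0]]'
python3 -c "
from h import *
to(-30,67,96);im=look();im2,_=ctrl.get_image('scene');cv2.imwrite('pics/c.png',np.hstack([cv2.resize(im[180:330,300:520],None,fx=1.8,fy=1.8),cv2.resize(im2[80:230,200:420],None,fx=1.8,fy=1.8)]))"
```

```text
time: 7.6
position: [0.561, -0.0412, 0.1469]
tool_rot: [3.072, 0.232, -0.486]
ft_force: [-0.8, -0.4, -0.0]
grip_width: 0.436
grip_force: 0.0
t 7.6 deck mm [-31.6  67.7 146.9] turn to upright/aligned [-0. 18. -0.] F [-0.8 -0.4 -0. ] w 38
to (-30, 67, 96) tool shift mm [14.2 -0.7 48.9]
bar [-97.8  71.2 106.6] 562 [41. 40.]
bar [ 13.   66.9 106.6] 622 [41. 41.]
bar [-100.4  -71.1  106.8] 1057 [48. 44.]
```

View pics/c.png

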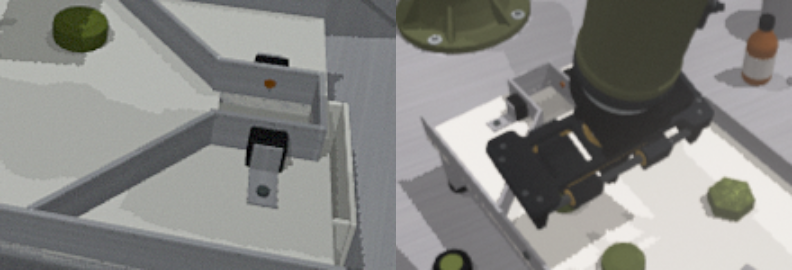

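The gate and slot are empty in both crops: gate mouth at (220,105) on the left, slot at (550,90) on the right. So the first bar dropped. Now the second bar at deck (13,67).

```bash
python3 -m handwheel '[[0.038,0.005,0,0.016,0,0,0],[0.038,0.005,-0.001,0.016,0,0,0],[0.038,0.004,0,0.017,0,0,0],[0.038,0,0,0,0,0,0],[0.038,0,0,0,0,0,0]]'
python3 -c "
from h import *
to(-8,67,96)"
```

```text
time: 8.32
position: [0.5574, -0.0392, 0.097]
tool_rot: [3.07, 0.235, -0.487]
ft_force: [0.3, 0.2, -0.5]
grip_width: 0.439
grip_force: 0.0
t 8.32 deck mm [-28.4  65.2  97. ] turn to upright/aligned [ 0.  18.   0.1] F [ 0.3  0.2 -0.5] w 38
to (-8, 67, 96) tool shift mm [-19.1   1.8   7.3]
```

```bash
python3 -m handwheel '[[0.038,-0.0095,0.002,0.0035,0,0,0],[0.038,-0.0095,0,0.0035,0,0,0],[0.038,-0.0087,-0.0074,0.0028,0,0,0],[0.038,-0.0087,-0.0074,0.0028,0,0,0],[0.038,-0.0087,-0.0074,0.0028,0,0,0],[0.038,-0.0087,-0.0074,0.0028,0,0,0],[0.038,-0.0087,-0.0074,0.0028,0,0,0],[0.038,-0.0087,-0.0074,0.0028,0,0,0],[0.038,0,0,0,0,0,0]]'
python3 -c "
from h import *
to(74,0,96);look()"
```

```text
time: 9.45
position: [0.4761, -0.0081, 0.0964]
tool_rot: [3.07, 0.237, -0.487]
ft_force: [0.2, 0.4, -0.6]
grip_width: 0.437
grip_force: 0.0
t 9.45 deck mm [47.4 22.2 96.4] turn to upright/aligned [ 0.  18.   0.2] F [ 0.2  0.4 -0.6] w 38
to (74, 0, 96) tool shift mm [-25.2 -22.3   8.6]
bar [-98.1  70.3 106.6] 562 [41. 40.]
bar [ 70.4  20.2 106.8] 727 [39. 45.]
bar [-100.1  -70.9  106.7] 1056 [43. 49.]
```

```bash
python3 -m handwheel '[[0.038,-0.0084,-0.0074,0.0028,0,0,0],[0.038,-0.0084,-0.0074,0.0028,0,0,0],[0.038,-0.0084,-0.0074,0.0028,0,0,0],[0.038,0,0,0,0,0,0]]'
python3 -c "
from h import *
to(116,0,96);look()"
```

```text
time: 10.0
position: [0.4463, 0.0098, 0.0962]
tool_rot: [3.07, 0.238, -0.487]
ft_force: [-0.3, 0.1, 0.6]
grip_width: 0.436
grip_force: 0.1
t 10.0 deck mm [74.1 -0.  96.2] turn to upright/aligned [ 0.  18.   0.2] F [-0.3  0.1  0.6] w 38
to (116, 0, 96) tool shift mm [-39.8  -0.1  13.1]
bar [-97.8  70.8 106.5] 561 [41. 40.]
bar [ 97.6  -3.8 106.9] 681 [38. 42.]
bar [-100.2  -71.3  106.8] 1058 [44. 48.]
```

```bash
python3 -m handwheel '[[0.038,0.02,0,-0.0062,0,0,0],[0.014,0,0,0,0,0,0],[0.014,0,0,0,0,0,0],[0.014,-0.011,0,0.0035,0,0,0],[0.014,-0.01,0,0.0032,0,0,0],[0.014,-0.01,0,0.0032,0,0,0],[0.014,-0.01,0,0.0032,0,0,0],[0.014,-0.01,0,0.0032,0,0,0],[0.014,-0.009,0,0.0029,0,0,0],[0.014,0,0,0,0,0,0]]'
python3 -c "
from h import *
to(116,0,96);look()"
python3 -m handwheel '[[0.014,0.01,0,-0.02,0,0,0],[0.014,0.01,0,-0.04,0,0,0],[0.038,0.034,0.012,-0.0112,0,0,0],[0.038,0.034,0.012,-0.0112,0,0,0],[0.038,0.034,0.012,-0.0112,0,0,0],[0.038,0.034,0.012,-0.0112,0,0,0],[0.038,0.034,0.012,-0.0112,0,0,0],[0.038,0.034,0.012,-0.0112,0,0,0],[0.038,0,0,0,0,0,0]]'
python3 -c "
from h import *
to(-141,71,96);im=look();im2,_=ctrl.get_image('scene');cv2.imwrite('pics/e.png',np.hstack([cv2.resize(im[180:330,300:520],None,fx=1.8,fy=1.8),cv2.resize(im2[80:230,200:420],None,fx=1.8,fy=1.8)]))"
```

```text
time: 11.3
position: [0.405, 0.0025, 0.0962]
tool_rot: [3.07, 0.235, -0.486]
ft_force: [0.2, 0.4, 0.1]
grip_width: 0.161
grip_force: 0.0
t 11.3 deck mm [116.    1.   96.2] turn to upright/aligned [ 0.1 18.   0.1] F [0.2 0.4 0.1] w 14
to (116, 0, 96) tool shift mm [ 0.1 -1.   0.1]
bar [-97.8  70.6 106.6] 558 [41. 39.]
bar [-100.2  -71.3  106.8] 1060 [48. 44.]
time: 12.48
position: [0.6676, -0.0305, 0.1456]
tool_rot: [3.071, 0.233, -0.488]
ft_force: [0.1, -0.0, -0.1]
grip_width: 0.441
grip_force: 0.0
t 12.47 deck mm [-138.6   73.2  145.6] turn to upright/aligned [-0.  18.1  0. ] F [ 0.1 -0.  -0.1] w 38
to (-141, 71, 96) tool shift mm [17.7 -2.1 46.4]
bar [-98.   70.6 106.6] 559 [41. 41.]
bar [-100.8  -70.6  106.8] 1053 [44. 48.]
```

View pics/e.png

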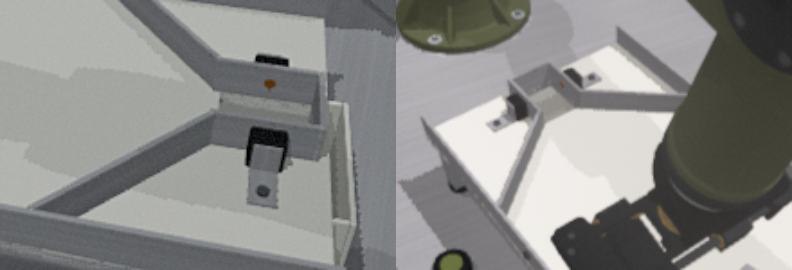

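The second bar is through: the gate at (220,105) and (550,90) is clear again. Third bar next, at deck (-98,71).

```bash
python3 -m handwheel '[[0.038,0.006,-0.001,0.015,0,0,0],[0.038,0.006,-0.001,0.016,0,0,0],[0.038,0.005,0,0.016,0,0,0],[0.038,0,0,0,0,0,0],[0.038,0,0,0,0,0,0]]'
python3 -c "
from h import *
to(-119,70,96)"
```

```text
time: 13.2
position: [0.6673, -0.0277, 0.098]
tool_rot: [3.07, 0.235, -0.486]
ft_force: [-0.2, -0.2, 0.9]
grip_width: 0.434
grip_force: 0.0
t 13.2 deck mm [-138.7   70.4   98. ] turn to upright/aligned [ 0.  18.   0.1] F [-0.2 -0.2  0.9] w 38
to (-119, 70, 96) tool shift mm [-18.1  -0.5   8. ]
```

```bash
python3 -m handwheel '[[0.038,-0.009,0,0.004,0,0,0],[0.038,-0.009,0,0.004,0,0,0],[0.038,-0.0102,-0.0039,0.0033,0,0,0],[0.038,-0.0102,-0.0039,0.0033,0,0,0],[0.038,-0.0102,-0.0039,0.0033,0,0,0],[0.038,-0.0102,-0.0039,0.0033,0,0,0],[0.038,-0.0102,-0.0039,0.0033,0,0,0],[0.038,-0.0102,-0.0039,0.0033,0,0,0],[0.038,-0.0102,-0.0039,0.0033,0,0,0],[0.038,-0.0102,-0.0039,0.0033,0,0,0],[0.038,0,0,0,0,0,0]]'
python3 -c "
from h import *
to(74,0,96);look()"
```

```text
time: 14.58
position: [0.5577, -0.0127, 0.0961]
tool_rot: [3.07, 0.236, -0.487]
ft_force: [-0.4, -0.2, 0.8]
grip_width: 0.436
grip_force: 0.0
t 14.57 deck mm [-32.6  39.   96.1] turn to upright/aligned [ 0.  18.   0.1] F [-0.4 -0.2  0.8] w 38
to (74, 0, 96) tool shift mm [-101.3  -39.3   33.1]
bar [ -9.7  35.4 106.7] 677 [41. 42.]
bar [-99.7 -71.3 106.9] 1057 [43. 49.]
```

```bash
python3 -m handwheel '[[0.038,-0.0101,-0.0039,0.0033,0,0,0],[0.038,-0.0101,-0.0039,0.0033,0,0,0],[0.038,-0.0101,-0.0039,0.0033,0,0,0],[0.038,-0.0101,-0.0039,0.0033,0,0,0],[0.038,-0.0101,-0.0039,0.0033,0,0,0],[0.038,-0.0101,-0.0039,0.0033,0,0,0],[0.038,-0.0101,-0.0039,0.0033,0,0,0],[0.038,-0.0101,-0.0039,0.0033,0,0,0],[0.038,-0.0101,-0.0039,0.0033,0,0,0],[0.038,-0.0101,-0.0039,0.0033,0,0,0],[0.038,0,0,0,0,0,0]]'
python3 -c "
from h import *
to(116,0,96);look()"
```

```text
time: 16.0
position: [0.4467, 0.0095, 0.0959]
tool_rot: [3.07, 0.236, -0.487]
ft_force: [0.6, 0.2, -0.5]
grip_width: 0.438
grip_force: 0.0
t 16.0 deck mm [73.7  0.3 95.9] turn to upright/aligned [ 0.1 18.   0.1] F [ 0.6  0.2 -0.5] w 38
to (116, 0, 96) tool shift mm [-40.2  -0.4  13. ]
bar [ 96.5  -3.3 106.9] 700 [41. 41.]
bar [-100.   -70.8  106.8] 1054 [44. 49.]
```

```bash
python3 -m handwheel '[[0.038,0.02,0,-0.0062,0,0,0],[0.014,0,0,0,0,0,0],[0.014,0,0,0,0,0,0],[0.014,-0.011,0,0.0035,0,0,0],[0.014,-0.01,0,0.0032,0,0,0],[0.014,-0.01,0,0.0032,0,0,0],[0.014,-0.01,0,0.0032,0,0,0],[0.014,-0.01,0,0.0032,0,0,0],[0.014,-0.009,0,0.0029,0,0,0],[0.014,0,0,0,0,0,0]]'
python3 -m handwheel '[[0.014,0.01,0,-0.02,0,0,0],[0.014,0.01,0,-0.04,0,0,0],[0.014,0.024,0,-0.04,0,0,0],[0.014,0.034,0,-0.0112,0,0,0],[0.014,0.034,0,-0.0112,0,0,0],[0.014,0.034,0,-0.0112,0,0,0],[0.014,0,0,0,0,0,0],[0.014,0,0,0,0,0,0]]'
python3 -c "
from h import *
where();im=look();im2,_=ctrl.get_image('scene');cv2.imwrite('pics/f.png',np.hstack([cv2.resize(im[180:330,300:520],None,fx=1.8,fy=1.8),cv2.resize(im2[80:230,200:420],None,fx=1.8,fy=1.8)]))"
```

```text
time: 17.3
position: [0.4053, 0.0027, 0.0958]
tool_rot: [3.07, 0.235, -0.486]
ft_force: [0.3, -1.4, 0.1]
grip_width: 0.161
grip_force: 0.0
time: 18.3
position: [0.5834, 0.0307, 0.1773]
tool_rot: [3.07, 0.236, -0.488]
ft_force: [0.1, 0.0, -0.0]
grip_width: 0.161
grip_force: 0.0
t 18.3 deck mm [-6.460e+01  1.000e-01  1.773e+02] turn to upright/aligned [-0.  18.1  0.1] F [ 0.1  0.  -0. ] w 14
bar [-100.2  -71.2  106.8] 1059 [43. 47.]
```

View pics/f.png

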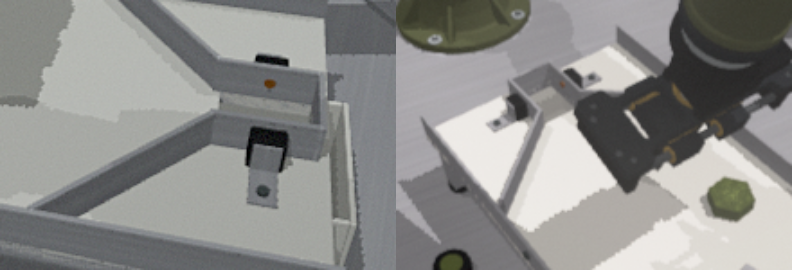

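The gate and slot look empty and only the hexagonal bar is left on the deck. I'll check inside the tub with the wrist camera before handing in.

```bash
python3 -m handwheel '[[0.014,-0.024,0,-0.024,0,0,0],[0.014,-0.024,0,-0.02,0,0,0],[0.014,-0.024,0,0,0,0,0],[0.014,-0.024,0,0.004,0,0,0],[0.014,-0.024,0,0.004,0,0,0],[0.014,0,0,0,0,0,0]]'
python3 -c "
from h import *
where();im,d=ctrl.get_image('wrist');cv2.imwrite('pics/g.png',im)
c=ctrl.camera_info('wrist');q=c['R']@(O+D@[.163,0,.05])+c['t'];print((c['intrinsics']@q)/q[2])"
```

```text
time: 19.15
position: [0.4809, 0.0143, 0.2501]
tool_rot: [3.068, 0.234, -0.484]
ft_force: [0.2, -0.3, -0.1]
grip_width: 0.161
grip_force: 0.0
t 19.15 deck mm [ 39.2   0.8 250.1] turn to upright/aligned [ 0.2 17.9  0. ] F [ 0.2 -0.3 -0.1] w 14
[317.38051607 218.81223755   1.        ]
```

View pics/g.png

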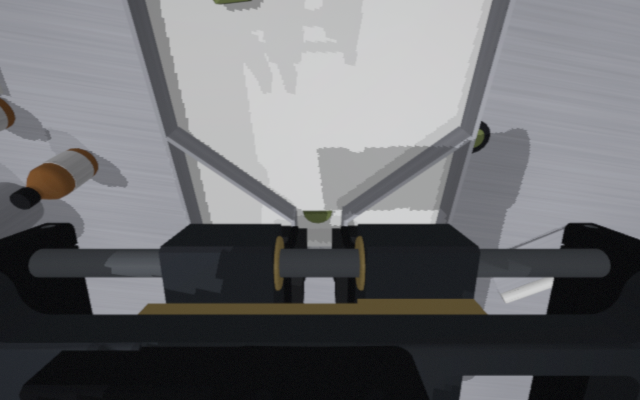

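A bar shows in the slot at about (317,215). I'll measure its height from the depth reading.

```bash
python3 -c "
from h import *
im,d=ctrl.get_image('wrist');P=(pts('wrist',d)-O)@D
h=cv2.cvtColor(im,cv2.COLOR_BGR2HSV)
for v in range(206,226,2):
  for u in (308,317,326): print(v,u,h[v,u],(P[v,u]*1e3).round(0),end=' | ')
  print()"
```

```text
206 308 [ 90   1 208] [116. -11.  89.] | 206 317 [ 90   1 208] [115.  -0.  90.] | 206 326 [105   3 162] [115.  10.  90.] | 
208 308 [120   1 208] [118. -11.  90.] | 208 317 [ 90   1 208] [119.  -0.  89.] | 208 326 [ 90   2 162] [118.  10.  89.] | 
210 308 [ 90   1 201] [121. -11.  90.] | 210 317 [ 60   1 202] [122.  -0.  88.] | 210 326 [ 45   3 164] [121.  10.  90.] | 
212 308 [38 61 79] [173. -14.  19.] | 212 317 [39 61 80] [172.  -1.  20.] | 212 326 [40 69 92] [172.  12.  20.] | 
214 308 [ 37 103  67] [175. -14.  20.] | 214 317 [38 99 75] [175.  -1.  20.] | 214 326 [ 38 102  70] [176.  12.  20.] | 
216 308 [ 38 103  77] [179. -14.  19.] | 216 317 [ 38 101  78] [180.  -1.  19.] | 216 326 [38 94 81] [180.  12.  18.] | 
218 308 [38 99 77] [183. -14.  20.] | 218 317 [38 99 77] [183.  -1.  20.] | 218 326 [37 99 93] [182.  12.  20.] | 
220 308 [38 68 86] [186. -14.  20.] | 220 317 [38 96 77] [186.  -1.  19.] | 220 326 [38 84 94] [187.  13.  19.] | 
222 308 [ 90   2 136] [202. -15.   3.] | 222 317 [37 96 77] [190.  -1.  20.] | 222 326 [ 90   2 135] [202.  13.   3.] | 
224 308 [ 90   2 140] [207. -15.   2.] | 224 317 [ 38   8 125] [-77.   1. 383.] | 224 326 [ 90   2 140] [206.  13.   3.] |
```

```bash
python3 -c "
from bench import ctrl
print(ctrl.close_job())"
```

```text
the job is handed in; nothing more can be done
None
```

I swept all three round bars through the gate one at a time and handed the job in at about 19 s; one bar is measured flat on the tub floor, the other two I infer from the cleared deck and empty slot, the hexagonal bar has not moved, and the arm never went near the stamp (not re-measured).

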